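# Check used push-pull buttons by feel and scrap the worn one

## Task

Three used push-pull mushroom buttons hang in the drilled checking plate. Push each head in, gently and never with more than 25 N, until it clicks and stays in; one has a worn catch and clicks in at about half the force of the other two: put that one in the open scrap tray. Leave the two sound ones seated upright in the plate, all three heads still pushed in, and everything else on the bench where it is.

Things in the scene. Friction and masses are not known exactly. Their poses are not given: they have to be found in the camera images.
- rack_top (a point): the drilled checking plate, fixed to the bench: bare steel, 110 mm (x) by 290 mm (y), three 25 mm holes in a row along y, 90 mm apart, an operator hanging in each, barrel down. The point is the middle of the plate's top face, 64 mm above the bench; the middle hole is here.
- unit_a_seat (a point): button operator, one of three that look alike: steel barrel 22 mm in diameter and 38 mm long, steel collar 31 mm in diameter and 12 mm high above it, black mushroom head 36 mm in diameter and 15 mm thick on top; about 0.14 kg. This point is on its axis at the collar's underside, which rests on the plate's top face; z points to the head. Head top is 36 mm above this point with the head out, 28.5 mm with the head locked in (its rim then spans 13.5 to 28.5 mm above this point).
- head_a (a joint): how far the head of unit_a is pushed in, m: 0 out (as at the start), 0.0075 home, locked in (0.0073 on the worn one). Pushed straight down, the force climbs to a peak about 2 mm in (about 12 N on a sound operator, about 6 N on the worn one), falls away, and past 5 mm the head snaps home by itself with a click and stays there, against a hard stop. It takes an upward pull of more than 4 N (worn) or 8 N (sound) to bring it out again, so a locked unit may be lifted by its head.
- unit_b_seat (a point): button operator, one of three that look alike: steel barrel 22 mm in diameter and 38 mm long, steel collar 31 mm in diameter and 12 mm high above it, black mushroom head 36 mm in diameter and 15 mm thick on top; about 0.14 kg. This point is on its axis at the collar's underside, which rests on the plate's top face; z points to the head. Head top is 36 mm above this point with the head out, 28.5 mm with the head locked in (its rim then spans 13.5 to 28.5 mm above this point).
- head_b (a joint): how far the head of unit_b is pushed in, m: 0 out (as at the start), 0.0075 home, locked in (0.0073 on the worn one). Pushed straight down, the force climbs to a peak about 2 mm in (about 12 N on a sound operator, about 6 N on the worn one), falls away, and past 5 mm the head snaps home by itself with a click and stays there, against a hard stop. It takes an upward pull of more than 4 N (worn) or 8 N (sound) to bring it out again, so a locked unit may be lifted by its head.
- unit_c_seat (a point): button operator, one of three that look alike: steel barrel 22 mm in diameter and 38 mm long, steel collar 31 mm in diameter and 12 mm high above it, black mushroom head 36 mm in diameter and 15 mm thick on top; about 0.14 kg. This point is on its axis at the collar's underside, which rests on the plate's top face; z points to the head. Head top is 36 mm above this point with the head out, 28.5 mm with the head locked in (its rim then spans 13.5 to 28.5 mm above this point).
- head_c (a joint): how far the head of unit_c is pushed in, m: 0 out (as at the start), 0.0075 home, locked in (0.0073 on the worn one). Pushed straight down, the force climbs to a peak about 2 mm in (about 12 N on a sound operator, about 6 N on the worn one), falls away, and past 5 mm the head snaps home by itself with a click and stays there, against a hard stop. It takes an upward pull of more than 4 N (worn) or 8 N (sound) to bring it out again, so a locked unit may be lifted by its head.
- tray: the scrap tray, fixed: open dark steel pan 160 mm (x) by 180 mm (y), 42 mm high, walls and floor 4 mm; two old nuts up to 12 mm high lie fixed in its +x +y corner. Origin under its centre, on the bench.
- locknut: loose steel ring nut 36 mm across, 7 mm high; origin on its underside, near its middle. Bystander.
- torch_tip: loose brass torch tip standing up, 22 mm across, 52 mm high; origin on its underside, near its middle. Bystander.
- pipe_stub: loose dark pipe stub standing up, 54 mm across, 70 mm high; origin on its underside, near its middle. Bystander.
- hammer: loose hammer lying, about 0.3 m long; origin on its underside, near its middle. Bystander.
- wire_brush: loose wire brush with a wooden back, lying bristles down, 220 mm long; origin on its underside, near its middle. Bystander.
- spanner: loose steel spanner lying; origin on its underside, near its middle. Bystander.
- tape_roll: loose grey tape roll lying flat, 90 mm across, 25 mm high; origin on its underside, near its middle. Bystander.
- rod_tin: closed flat rod tin, fixed, 124 by 174 mm, 46 mm high; it stands on the other side of the plate from the tray. Origin under its centre. Bystander.
There are look-alikes about, which are no part of the job. Leave any brown or red look-alike of the part that bears unit_a_seat alone. What is shaped like the part that bears unit_b_seat but red is not meant.

How it is judged:
On the way:
1. all three heads have been pushed in until they clicked and stay in (value of joint each of head_a, head_b, head_c above 0.0055 m), for 0.2 s.
At the end, for the whole second after the job is handed in: The worn operator (half the click force; its head stops at 7.3 mm, not 7.5) lies at rest in the tray; the two others hang upright (within 0.1 rad) in the plate, collar on its top face (within 4 mm); all three heads are locked in (more than 5.5 mm) (all of step 1 and ((value of joint head_a below 0.0074 m and x of unit_a_seat in the frame of tray between -0.076 and 0.076 m and y of unit_a_seat in the frame of tray between -0.086 and 0.086 m and z of unit_a_seat in the frame of tray between 0 and 0.06 m and linear speed of unit_a below 0.03 m/s) or (value of joint head_a above 0.0074 m and z of unit_a_seat in the frame of rack_top between -0.004 and 0.004 m and horizontal distance between unit_a_seat and rack_top below 0.1 m and angle between unit_a_seat's own z axis and vertical below 0.1 rad)) and ((value of joint head_b below 0.0074 m and x of unit_b_seat in the frame of tray between -0.076 and 0.076 m and y of unit_b_seat in the frame of tray between -0.086 and 0.086 m and z of unit_b_seat in the frame of tray between 0 and 0.06 m and linear speed of unit_b below 0.03 m/s) or (value of joint head_b above 0.0074 m and z of unit_b_seat in the frame of rack_top between -0.004 and 0.004 m and horizontal distance between unit_b_seat and rack_top below 0.1 m and angle between unit_b_seat's own z axis and vertical below 0.1 rad)) and ((value of joint head_c below 0.0074 m and x of unit_c_seat in the frame of tray between -0.076 and 0.076 m and y of unit_c_seat in the frame of tray between -0.086 and 0.086 m and z of unit_c_seat in the frame of tray between 0 and 0.06 m and linear speed of unit_c below 0.03 m/s) or (value of joint head_c above 0.0074 m and z of unit_c_seat in the frame of rack_top between -0.004 and 0.004 m and horizontal distance between unit_c_seat and rack_top below 0.1 m and angle between unit_c_seat's own z axis and vertical below 0.1 rad))); the robot touches nothing.
It fails at once if an operator is pressed down on the plate with more than 25 N (contact force between any of unit_a, unit_b, unit_c and rack above 25 N).
It fails at once if another thing on the bench is shifted by more than 30 mm (distance of any of locknut, torch_tip, pipe_stub, hammer, wire_brush, spanner, tape_roll from where it was at the start of the episode above 0.03 m).
It also fails if it takes over 64 s, if anything falls off the work surface, if the arm or the gripper's body presses on something with over 40 N, if the wrist force passes 120 N, or if a joint passes its speed limit or range.

## Robot

A 6-joint arm with a two-finger parallel gripper is mounted at the origin on the work surface. World frame = base frame: x ahead of the robot, y to its left, z up, the work surface at z = 0. Lengths are in m, angles in rad, forces in N, time in s.
With the tool pointing down it reaches from about 0.35 to 0.8 m from the base axis. Payload 7.3 kg.
Tool frame: the origin (TCP) lies between the finger pads; the fingertips stand 11 mm ahead of it and the grasp point (between the pads) lies 8 mm behind it; z points along the fingers, x is the direction in which the jaws open and shut, and the axes are right-handed (so a half turn about z gives the same grasp; the last joint's range is limited). The gripper opens to 85 mm and grips with 20 to 120 N. Pads are 22 mm wide; open, the fingers measure 114 mm over their backs; the gripper's body (76 mm by 85 mm) begins 54 mm behind the grasp point. The pads swing forward as they close: fully open they stand 13 mm farther back than shut.
Start: joints at [-1.406, 0.342, 1.524, -0, 1.275, -0.146], TCP at [0.161, -0.5, 0.242] pointing down, gripper open.
Joint ranges: [-2.53, 2.53], [-0.77, 2.02], [0.04, 2.7], [-1, 4.14], [0.28, 2.66], [-3.11, 3.11]. Speed limits (rad/s): [2.57, 2.57, 3.14, 3.14, 3.14, 3.14].

## Interface

Orientations are given as [roll, pitch, yaw] about the fixed x, y, z axes, in that order (R = Rz(yaw) Ry(pitch) Rx(roll)).
In Python, from cell import bot, optics, job gives the robot as it stands.
- The arm moves only by the tool drive_tool, never from a script. Its argument "commands" is a list of rows, each a list of 3 entries, a list of its own where there are three numbers: the closure, from -1 (fully open) to 1 (shut), then the shift along the tool's x, y, z in mm, then the turn about the tool's z in rad. In form: [[grip, [tx, ty, tz], roll], ...]. A call has 1 to 20 rows; each row is the pose to reach, as a shift and turn from the pose commanded when the call began, along the tool's axes at that moment; what a row does not reach only later rows make up. A row lasts 1/12 s, in which the tool goes at most 41.7 mm and 7.16 degrees, less where a joint would pass 70% of its speed; a pose out of reach is approached as far as the arm can. A call with a gripper value outside its range is refused whole. The fingers move at their own pace and stop on an object; the grip force is fixed at half the most. Time passes only in rows, so rows that repeat a pose let the fingers close. It gives the time, the measured TCP pose, the force and the opening at its end, in the units of the state.
- bot.get_obs(): the state, without advancing time (a new reading comes with each control period).
- optics.read_camera(name): name is "scene" or "top" or "wrist"; returns a dict with "img" (480x640x3 uint8, red, green, blue), "depth" (480x640 float32, m along the optical axis (not along the pixel's ray), 0 where there is no reading), "camera_matrix" (3x3 intrinsics, pixels), "dist_coeffs" ([k1, k2, p1, p2, k3] as OpenCV has them; the pictures are not rectified), "R" (3x3) and "t" (3): a world point X has camera coordinates R X + t. Camera axes: x right, y down, z forward; pixel columns grow to the right and rows downward; lengths in m; the calibration is good to about 2 mm. A picture is of the moment at which its call begins.
- job.close_job(): hands the job in, once; it reports no verdict.
The state is a dict: "time_s": time; "joint_pos": joint angles; "dq": joint speeds; "joint_efforts": joint torques, N m; "tcp_pos": TCP position; "orientation": TCP orientation; "ft_force": force on the tool from outside, world axes, zero at the start; "moment": the same for the moment, N m; "finger_gap": finger opening in m.
Only numpy, scipy, OpenCV 4.12 (cv2) and the standard library are available. Lean on these libraries where they do the work, as an engineer would, in place of code of your own. Each camera call takes 0.05 s, during which the arm holds its last target.

## Working session

There is one attempt and no reset: what is moved stays moved. The work goes in short steps, Python scripts to look and compute and a tool call to move; the robot and the scene stay as the last step left them, time stands still between calls to the robot, and variables do not carry over. Pictures are saved under pics/ and viewed, and the job is handed in when it is done.

Besides the shell and the picture viewer there is one more tool, called after ">>>" as name(argument=value, ...) on one line, values as JSON. drive_tool: Moves the arm, as the interface text tells. Its arguments: {"type":"object","properties":{"commands":{"type":"array"}},"required":["commands"]}

```bash
ls; mkdir -p pics; cat > h.py <<'E'
import numpy as np, cv2
from cell import bot, optics, job
def snap(cam,fn=None):
    d=optics.read_camera(cam)
    if fn: cv2.imwrite('pics/'+fn,cv2.cvtColor(d['img'],cv2.COLOR_RGB2BGR))
    np.savez('/tmp/%s.npz'%cam,**d)
    return d
def load(cam): return dict(np.load('/tmp/%s.npz'%cam))
def ray(d,u,v):
    p=cv2.undistortPoints(np.array([[[u,v]]],float),d['camera_matrix'],d['dist_coeffs'])[0,0]
    R=d['R'];C=-R.T@d['t'];return C,R.T@np.array([p[0],p[1],1.])
def atz(d,u,v,z):
    C,r=ray(d,u,v);return C+r*(z-C[2])/r[2]
def dep(d,u,v,w=1):
    u0,v0=int(round(u)),int(round(v))
    z=d['depth'][v0-w:v0+w+1,u0-w:u0+w+1];z=np.median(z[z>0]);C,r=ray(d,u,v);return C+r*z
E
python3 - <<'E'
from h import *
print(bot.get_obs())
for c in ['scene','top','wrist']:
    d=snap(c,c+'0.png');print(c,d['camera_matrix'].tolist(),d['dist_coeffs'],(-d['R'].T@d['t']))
E
```

```text
pics
{'time_s': 0.0, 'joint_pos': array([-1.40597623e+00,  3.42727826e-01,  1.52500175e+00,  1.47501698e-05,
        1.27538375e+00, -1.45975679e-01]), 'dq': array([-0.00182364,  0.0008679 , -0.00017585,  0.00104444, -0.00131945,
       -0.00098501]), 'joint_efforts': array([ 2.29614139e-03, -4.33680224e+01, -2.46012872e+01, -2.93405492e-05,
        7.77832756e-03,  1.87186834e-05]), 'tcp_pos': array([ 0.16052942, -0.49946493,  0.24162862]), 'orientation': array([-3.14135751e+00,  1.50244762e-03, -1.26000468e+00]), 'ft_force': array([-0.41674446, -0.48284516,  0.18020967]), 'moment': array([ 0.02967137, -0.01228353, -0.05153253]), 'finger_gap': 0.08526279238836655}
scene [[568.7187419706431, 0.0, 321.87435837817037], [0.0, 568.7187419706431, 237.6053839170631], [0.0, 0.0, 1.0]] [-0.16071976  0.          0.          0.          0.        ] [ 1.10411235 -0.70890835  0.90152408]
top [[504.8025924330755, 0.0, 311.69552537311233], [0.0, 504.8025924330755, 239.39569311317632], [0.0, 0.0, 1.0]] [0.03681146 0.         0.         0.         0.        ] [ 0.49084878 -0.01115634  0.99924801]
wrist [[395.59962181819657, 0.0, 318.5193602832956], [0.0, 395.59962181819657, 241.25793828925006], [0.0, 0.0, 1.0]] [-0.04995782  0.          0.          0.          0.        ] [ 0.22954676 -0.47713397  0.37353617]
```

View pics/top0.png

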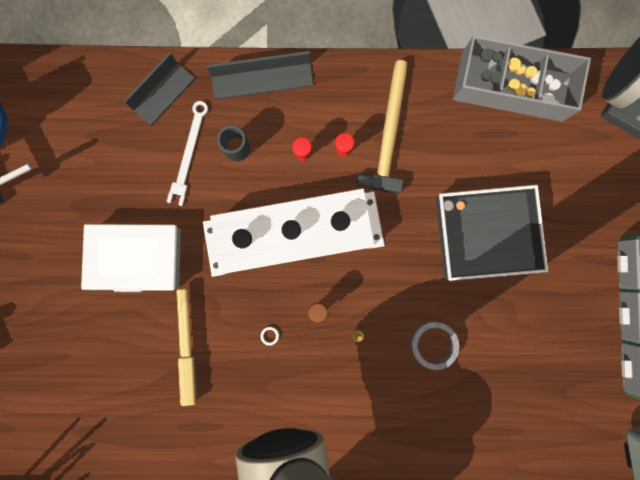

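View pics/scene0.png

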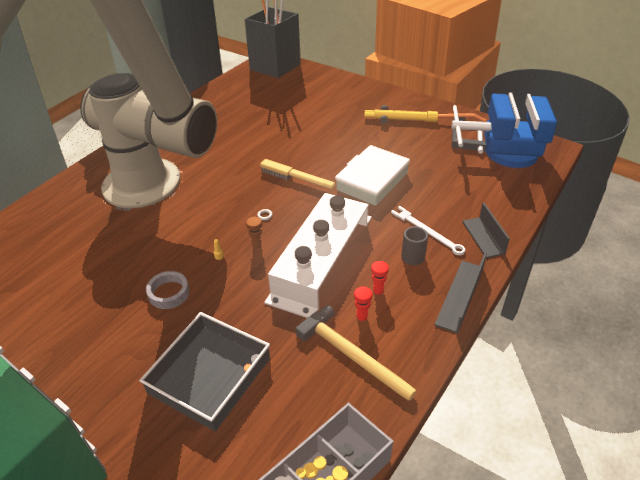

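Top view: black heads are at (242,238), (291,229) and (341,221) in the white plate. The tray is at (494,232) and the rod tin at (131,257). The look-alikes are red at (302,148) and (345,145) and brown at (317,313), none of them in the plate. I'll confirm with an enlarged crop and measure.

```bash
python3 - <<'E'
from h import *
d=load('top')
im=cv2.cvtColor(d['img'],cv2.COLOR_RGB2BGR)
cv2.imwrite('pics/crop0.png',cv2.resize(im[170:290,195:395],None,fx=4,fy=4,interpolation=cv2.INTER_CUBIC))
g=im.max(axis=2)
m=((g<50)*255).astype(np.uint8)
hx=0.064+0.036
for (u,v) in [(242,238),(291,229),(341,221)]:
    w=np.zeros_like(m);w[v-12:v+13,u-12:u+13]=m[v-12:v+13,u-12:u+13]
    n,l,s,c=cv2.connectedComponentsWithStats(w);i=1+np.argmax(s[1:,4])
    print(c[i],s[i],atz(d,*c[i],hx),dep(d,*c[i]))
for p in [(205,222),(375,188),(384,246),(213,276),(494,232),(440,195),(537,186),(547,271),(447,280),(131,257),(317,313)]:
    print(p,dep(d,*p,2))
E
```

```text
[241.76422764 238.04471545] [233 230  18  17 246] [0.55368602 0.1205581  0.1       ] [0.55360645 0.12039133 0.10113863]
[290.9535865  229.08860759] [283 221  17  17 237] [0.57056781 0.03289108 0.1       ] [0.57048027 0.03284271 0.10098745]
[340.13559322 220.51694915] [332 212  17  18 236] [ 0.58677275 -0.05493714  0.1       ] [ 0.58677041 -0.05493607  0.10002192]
(205, 222) [0.59148095 0.207801   0.00480232]
(375, 188) [ 0.65957566 -0.12639101  0.02110663]
(384, 246) [ 0.54745954 -0.14667344  0.00127856]
(213, 276) [0.48505172 0.19013221 0.00162405]
(494, 232) [ 0.57687945 -0.36133504  0.00462612]
(440, 195) [ 0.64579263 -0.25105581  0.02713731]
(537, 186) [ 0.66173333 -0.42957497  0.04234825]
(547, 271) [ 0.50168554 -0.46292962  0.00234056]
(447, 280) [ 0.48185474 -0.2699962   0.0006617 ]
(131, 257) [0.51964507 0.33548299 0.04777389]
(317, 313) [ 0.42028297 -0.0151501   0.07473525]
```

View pics/crop0.png

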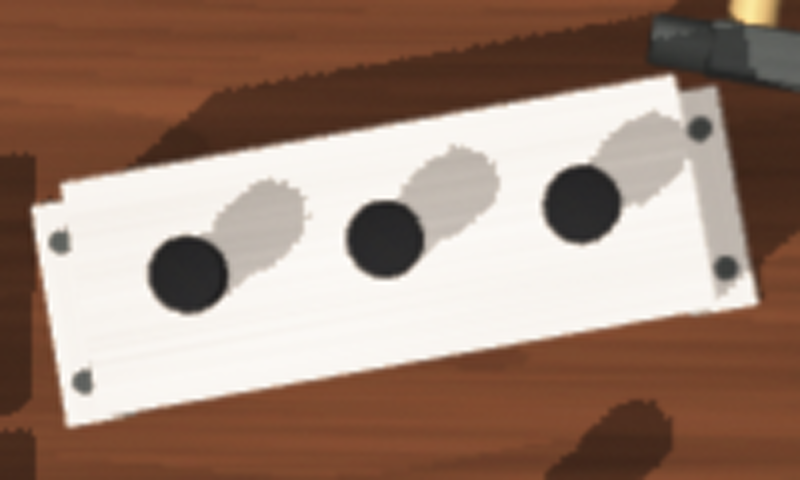

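```bash
cat >> h.py <<'E'
from scipy.spatial.transform import Rotation as Ro
def plan(target,yaw=None):
    o=bot.get_obs();R=Ro.from_euler('xyz',o['orientation']).as_matrix()
    s=R.T@(np.array(target)-o['tcp_pos'])*1000
    print('t',round(o['time_s'],2),'tcp',o['tcp_pos'].round(4),'rpy',o['orientation'].round(4),'F',o['ft_force'].round(2),'gap',o['finger_gap'])
    print('shift',s.round(1),'roll',None if yaw is None else round(o['orientation'][2]-yaw,3))
E
python3 - <<'E'
from h import *
d=load('top')
P=[atz(d,*p,.042)[:2] for p in [(440,195),(537,186),(547,271),(447,280)]]
P=np.array(P);print(P.round(4).tolist(),P.mean(0),np.linalg.norm(np.diff(P,axis=0),axis=1))
plan([.5868,-.0549,.145],.1866)
E
```

```text
[[0.6434, -0.2474], [0.6618, -0.4297], [0.5013, -0.445], [0.4822, -0.2593]] [ 0.57217517 -0.34533831] [0.18326249 0.16126185 0.18664829]
t 0.15 tcp [ 0.1605 -0.4996  0.2418] rpy [-3.1414e+00  1.1000e-03 -1.2600e+00] F [-0.48  0.66  0.86] gap 0.08550047222048157
shift [-292.9 -541.8   97.2] roll -1.447
```

>>> drive_tool(commands=[[1, [-20, -36, 6], -0.1], [1, [-39, -72, 13], -0.2], [1, [-59, -108, 19], -0.3], [1, [-78, -144, 26], -0.4], [1, [-98, -181, 32], -0.5], [1, [-117, -217, 39], -0.6], [1, [-137, -253, 45], -0.7], [1, [-156, -289, 52], -0.8], [1, [-176, -325, 58], -0.9], [1, [-195, -361, 65], -1.0], [1, [-215, -397, 71], -1.1], [1, [-234, -433, 78], -1.2], [1, [-254, -470, 84], -1.3], [1, [-273, -506, 90], -1.4], [1, [-293, -542, 97], -1.447], [1, [-293, -542, 97], -1.447], [1, [-293, -542, 97], -1.447], [1, [-293, -542, 97], -1.447]])

```text
time_s: 1.65
tcp_pos: [0.5865, -0.0551, 0.1448]
orientation: [-3.141, 0.002, 0.187]
ft_force: [-0.3, 0.2, -0.3]
finger_gap: 0.0001
```

```bash
python3 - <<'E'
from h import *
d=snap('wrist','w1.png');d2=snap('top','t1.png')
plan([.5868,-.0549,.115],.1866)
E
```

```text
t 1.75 tcp [ 0.5863 -0.0562  0.1455] rpy [3.1414e+00 3.0000e-04 1.8530e-01] F [-0.18  0.21 -0.18] gap 2.6803546332772022e-05
shift [ 0.7 -1.2 30.5] roll -0.001
```

View pics/w1.png

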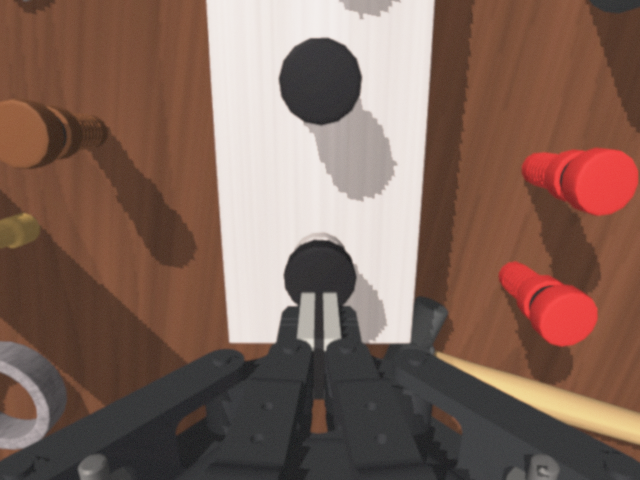

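Wrist view: the closed tips are at (320,293), with the right head behind them at about (320,275). Middle head is at (320,81). I'll check both heads' positions against the top-camera values.

```bash
python3 - <<'E'
from h import *
d=load('wrist')
g=d['img'].max(axis=2);
m=((g<60)*255).astype(np.uint8)
for (u,v) in [(320,81)]:
    w=np.zeros_like(m);w[v-50:v+50,u-50:u+50]=m[v-50:v+50,u-50:u+50]
    n,l,s,c=cv2.connectedComponentsWithStats(w);i=1+np.argmax(s[1:,4]);print(c[i],s[i],atz(d,*c[i],.1))
# R: arc fit
w=np.zeros_like(m);w[225:292,270:370]=m[225:292,270:370]
cs,_=cv2.findContours(w,cv2.RETR_EXTERNAL,cv2.CHAIN_APPROX_NONE);c=max(cs,key=len)[:,0,:]
c=c[c[:,1]<288];A=np.c_[c,np.ones(len(c))];x=np.linalg.lstsq(A,(c**2).sum(1),rcond=None)[0]
cx,cy=x[:2]/2;print(cx,cy,np.sqrt(x[2]+cx*cx+cy*cy),atz(d,cx,cy,.1))
print('tips',atz(d,320,293,.134))
cv2.imwrite('pics/w1c.png',cv2.resize(cv2.cvtColor(d['img'],cv2.COLOR_RGB2BGR)[220:360,240:400],None,fx=4,fy=4,interpolation=cv2.INTER_CUBIC))
E
```

```text
[323.24974306  88.30035971] [ 281   40   79   84 3892] [0.571754   0.03108128 0.1       ]
319.82316699826225 275.23699183984286 34.05138710803002 [ 0.58604944 -0.05180453  0.1       ]
tips [ 0.58496105 -0.04593814  0.134     ]
```

View pics/w1c.png

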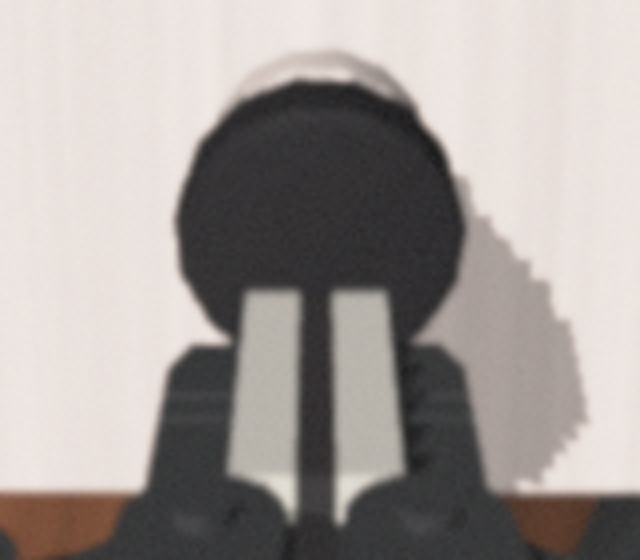

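>>> drive_tool(commands=[[1, [0.5, 0, 10], 0], [1, [0.5, 0, 20], 0], [1, [0.5, 0, 28], 0], [1, [0.5, 0, 30], 0], [1, [0.5, 0, 30], 0], [1, [0.5, 0, 30], 0]])

```text
time_s: 2.25
tcp_pos: [0.5874, -0.0552, 0.115]
orientation: [-3.141, 0.0, 0.187]
ft_force: [-0.0, 0.5, 1.2]
finger_gap: -0.0002
```

>>> drive_tool(commands=[[1, [0, 0, 1], 0], [1, [0, 0, 2], 0], [1, [0, 0, 3], 0], [1, [0, 0, 3], 0]])

```text
time_s: 2.58
tcp_pos: [0.5875, -0.055, 0.1123]
orientation: [3.141, -0.0, 0.187]
ft_force: [0.1, 0.3, -0.5]
finger_gap: -0.0001
```

>>> drive_tool(commands=[[1, [0, 0, 0.5], 0], [1, [0, 0, 1], 0], [1, [0, 0, 1], 0]])

```text
time_s: 2.83
tcp_pos: [0.5875, -0.055, 0.1112]
orientation: [3.142, 0.0, 0.187]
ft_force: [0.4, -0.1, -0.2]
finger_gap: 0.0002
```

>>> drive_tool(commands=[[1, [0, 0, 0.5], 0], [1, [0, 0, 1], 0], [1, [0, 0, 1], 0]])

```text
time_s: 3.08
tcp_pos: [0.5876, -0.0551, 0.1106]
orientation: [3.141, -0.0, 0.187]
ft_force: [-0.8, -0.1, 3.0]
finger_gap: 0.0003
```

>>> drive_tool(commands=[[1, [0, 0, 0.5], 0], [1, [0, 0, 0.5], 0]])

```text
time_s: 3.25
tcp_pos: [0.5876, -0.0551, 0.1102]
orientation: [3.141, -0.001, 0.187]
ft_force: [-1.6, 0.1, 4.7]
finger_gap: -0.0001
```

>>> drive_tool(commands=[[1, [0, 0, 0.5], 0], [1, [0, 0, 0.5], 0]])

```text
time_s: 3.42
tcp_pos: [0.5876, -0.0551, 0.1098]
orientation: [3.141, -0.0, 0.187]
ft_force: [-1.8, 0.8, 6.3]
finger_gap: 0.0001
```

>>> drive_tool(commands=[[1, [0, 0, 0.5], 0], [1, [0, 0, 0.5], 0]])

```text
time_s: 3.58
tcp_pos: [0.5876, -0.0551, 0.1094]
orientation: [3.141, -0.001, 0.187]
ft_force: [-1.7, 0.0, 6.3]
finger_gap: -0.0001
```

>>> drive_tool(commands=[[1, [0, 0, 0.5], 0], [1, [0, 0, 0.5], 0]])

```text
time_s: 3.75
tcp_pos: [0.5876, -0.0551, 0.1089]
orientation: [3.141, -0.001, 0.187]
ft_force: [-1.7, 0.2, 8.0]
finger_gap: -0.0001
```

>>> drive_tool(commands=[[1, [0, 0, 0.5], 0], [1, [0, 0, 0.5], 0]])

```text
time_s: 3.92
tcp_pos: [0.5876, -0.0552, 0.1083]
orientation: [3.141, -0.0, 0.187]
ft_force: [-1.9, 0.1, 6.5]
finger_gap: 0.0001
```

>>> drive_tool(commands=[[1, [0, 0, 0.5], 0], [1, [0, 0, 0.5], 0]])

```text
time_s: 4.08
tcp_pos: [0.5875, -0.0552, 0.1076]
orientation: [3.141, -0.0, 0.187]
ft_force: [-2.2, -0.2, 4.7]
finger_gap: -0.0002
```

>>> drive_tool(commands=[[1, [0, 0, 0.5], 0], [1, [0, 0, 1], 0], [1, [0, 0, 1], 0]])

```text
time_s: 4.33
tcp_pos: [0.5874, -0.055, 0.1058]
orientation: [-3.141, 0.0, 0.187]
ft_force: [-0.3, 0.5, 0.5]
finger_gap: 0.0003
```

>>> drive_tool(commands=[[1, [0, 0, 0.5], 0], [1, [0, 0, 1], 0], [1, [0, 0, 1], 0]])

```text
time_s: 4.58
tcp_pos: [0.5874, -0.055, 0.1049]
orientation: [-3.141, 0.0, 0.187]
ft_force: [-0.6, 0.1, 0.7]
finger_gap: -0.0002
```

>>> drive_tool(commands=[[1, [0, 0, 0.5], 0], [1, [0, 0, 1], 0], [1, [0, 0, 1], 0]])

```text
time_s: 4.83
tcp_pos: [0.5874, -0.0551, 0.1041]
orientation: [-3.142, 0.0, 0.187]
ft_force: [-0.1, 1.2, 0.1]
finger_gap: 0.0002
```

>>> drive_tool(commands=[[1, [0, 0, 0.3], 0], [1, [0, 0, 0.6], 0], [1, [0, 0, 0.6], 0]])

```text
time_s: 5.08
tcp_pos: [0.5876, -0.055, 0.1038]
orientation: [3.141, -0.0, 0.187]
ft_force: [-0.2, 0.1, 0.9]
finger_gap: 0.0002
```

>>> drive_tool(commands=[[1, [0, 0, 0.3], 0], [1, [0, 0, 0.6], 0], [1, [0, 0, 0.6], 0]])

```text
time_s: 5.33
tcp_pos: [0.5876, -0.0551, 0.1037]
orientation: [3.141, -0.001, 0.187]
ft_force: [-0.9, 0.9, 6.0]
finger_gap: 0.0002
```

>>> drive_tool(commands=[[1, [0, 0, -15], 0], [1, [0, 0, -28], 0], [1, [0, -30, -30], 0], [1, [0, -60, -30], 0], [1, [0, -85, -25], 0], [1, [0, -90, -18], 0], [1, [0, -90, -11], 0], [1, [0, -90, -9], 0], [1, [0, -90, -9], 0], [1, [0, -90, -9], 0]])

```text
time_s: 6.17
tcp_pos: [0.5711, 0.0322, 0.1119]
orientation: [3.141, 0.0, 0.186]
ft_force: [-0.1, -0.7, -0.2]
finger_gap: 0.0
```

>>> drive_tool(commands=[[1, [0, 0, 0.5], 0], [1, [0, 0, 1], 0], [1, [0, 0, 1], 0]])

```text
time_s: 6.42
tcp_pos: [0.5709, 0.0327, 0.1111]
orientation: [3.141, -0.0, 0.186]
ft_force: [0.8, -0.3, 0.1]
finger_gap: -0.0001
```

>>> drive_tool(commands=[[1, [0, 0, 0.5], 0], [1, [0, 0, 1], 0], [1, [0, 0, 1], 0]])

```text
time_s: 6.67
tcp_pos: [0.571, 0.033, 0.1106]
orientation: [3.141, -0.001, 0.187]
ft_force: [-1.2, -2.1, 5.6]
finger_gap: 0.0
```

>>> drive_tool(commands=[[1, [0, 0, 0.5], 0], [1, [0, 0, 0.5], 0]])

```text
time_s: 6.83
tcp_pos: [0.5712, 0.033, 0.1103]
orientation: [3.141, -0.001, 0.187]
ft_force: [-1.7, -3.1, 6.7]
finger_gap: 0.0
```

>>> drive_tool(commands=[[1, [0, 0, 0.5], 0], [1, [0, 0, 0.5], 0]])

```text
time_s: 7.0
tcp_pos: [0.5712, 0.033, 0.11]
orientation: [3.141, -0.001, 0.187]
ft_force: [-2.2, -1.1, 8.5]
finger_gap: -0.0001
```

>>> drive_tool(commands=[[1, [0, 0, 0.5], 0], [1, [0, 0, 0.5], 0]])

```text
time_s: 7.17
tcp_pos: [0.5712, 0.0331, 0.1097]
orientation: [3.141, -0.002, 0.187]
ft_force: [-2.9, -2.1, 9.5]
finger_gap: 0.0003
```

Already higher at 1.3 mm in, so this one looks sound. Carry on.

>>> drive_tool(commands=[[1, [0, 0, 0.5], 0], [1, [0, 0, 0.5], 0]])

```text
time_s: 7.33
tcp_pos: [0.5713, 0.033, 0.1094]
orientation: [3.14, -0.002, 0.187]
ft_force: [-3.0, -1.6, 10.2]
finger_gap: -0.0001
```

>>> drive_tool(commands=[[1, [0, 0, 0.5], 0], [1, [0, 0, 0.5], 0]])

```text
time_s: 7.5
tcp_pos: [0.5714, 0.033, 0.109]
orientation: [3.14, -0.002, 0.187]
ft_force: [-2.3, -1.2, 11.0]
finger_gap: -0.0002
```

>>> drive_tool(commands=[[1, [0, 0, 0.5], 0], [1, [0, 0, 0.5], 0]])

```text
time_s: 7.67
tcp_pos: [0.5714, 0.033, 0.1085]
orientation: [3.14, -0.002, 0.187]
ft_force: [-1.4, -2.5, 11.0]
finger_gap: 0.0001
```

>>> drive_tool(commands=[[1, [0, 0, 0.5], 0], [1, [0, 0, 0.5], 0]])

```text
time_s: 7.83
tcp_pos: [0.5714, 0.033, 0.1079]
orientation: [3.14, -0.002, 0.187]
ft_force: [-2.1, -1.4, 8.9]
finger_gap: -0.0004
```

>>> drive_tool(commands=[[1, [0, 0, 0.5], 0], [1, [0, 0, 0.5], 0]])

```text
time_s: 8.0
tcp_pos: [0.5713, 0.033, 0.107]
orientation: [3.14, -0.002, 0.187]
ft_force: [-1.5, -1.9, 4.9]
finger_gap: 0.0002
```

>>> drive_tool(commands=[[1, [0, 0, 0.5], 0], [1, [0, 0, 0.5], 0]])

```text
time_s: 8.17
tcp_pos: [0.5707, 0.0335, 0.1055]
orientation: [-3.141, -0.0, 0.187]
ft_force: [0.4, 0.0, 0.8]
finger_gap: -0.0003
```

>>> drive_tool(commands=[[1, [0, 0, 0.5], 0], [1, [0, 0, 1], 0], [1, [0, 0, 1.5], 0], [1, [0, 0, 1.8], 0], [1, [0, 0, 1.8], 0]])

```text
time_s: 8.58
tcp_pos: [0.5707, 0.0335, 0.1036]
orientation: [-3.141, 0.0, 0.187]
ft_force: [-0.4, -0.1, -0.4]
finger_gap: 0.0001
```

>>> drive_tool(commands=[[1, [0, 0, 0.3], 0], [1, [0, 0, 0.6], 0], [1, [0, 0, 0.6], 0]])

```text
time_s: 8.83
tcp_pos: [0.5708, 0.0334, 0.1035]
orientation: [3.141, -0.0, 0.187]
ft_force: [-0.5, 0.6, 3.3]
finger_gap: 0.0001
```

>>> drive_tool(commands=[[1, [0, 0, -15], 0], [1, [0, 0, -28], 0], [1, [0, -30, -30], 0], [1, [0, -60, -30], 0], [1, [0, -85, -25], 0], [1, [0, -89, -18], 0], [1, [0, -89, -11], 0], [1, [0, -89, -8], 0], [1, [0, -89, -8], 0], [1, [0, -89, -8], 0]])

```text
time_s: 9.67
tcp_pos: [0.5545, 0.12, 0.1112]
orientation: [-3.141, 0.0, 0.186]
ft_force: [-1.3, 1.4, 3.0]
finger_gap: -0.0001
```

>>> drive_tool(commands=[[1, [0, 0, 0.5], 0], [1, [0, 0, 1], 0], [1, [0, 0, 1], 0]])

```text
time_s: 9.92
tcp_pos: [0.5544, 0.1204, 0.1106]
orientation: [-3.141, -0.0, 0.186]
ft_force: [-2.1, 1.5, 5.8]
finger_gap: -0.0
```

>>> drive_tool(commands=[[1, [0, 0, 0.5], 0], [1, [0, 0, 1], 0], [1, [0, 0, 1], 0]])

```text
time_s: 10.17
tcp_pos: [0.5544, 0.1205, 0.1099]
orientation: [-3.141, -0.001, 0.186]
ft_force: [-3.5, 3.5, 8.8]
finger_gap: -0.0001
```

>>> drive_tool(commands=[[1, [0, 0, 0.5], 0], [1, [0, 0, 0.5], 0]])

```text
time_s: 10.33
tcp_pos: [0.5544, 0.1206, 0.1096]
orientation: [-3.141, -0.001, 0.186]
ft_force: [-3.7, 2.9, 9.9]
finger_gap: 0.0001
```

>>> drive_tool(commands=[[1, [0, 0, 0.5], 0], [1, [0, 0, 0.5], 0]])

```text
time_s: 10.5
tcp_pos: [0.5544, 0.1206, 0.1092]
orientation: [-3.141, -0.001, 0.186]
ft_force: [-4.4, 2.6, 11.0]
finger_gap: 0.0002
```

>>> drive_tool(commands=[[1, [0, 0, 0.5], 0], [1, [0, 0, 0.5], 0]])

```text
time_s: 10.67
tcp_pos: [0.5544, 0.1206, 0.1088]
orientation: [-3.141, -0.001, 0.186]
ft_force: [-3.9, 3.0, 11.0]
finger_gap: -0.0002
```

>>> drive_tool(commands=[[1, [0, 0, 0.5], 0], [1, [0, 0, 0.5], 0]])

```text
time_s: 10.83
tcp_pos: [0.5544, 0.1205, 0.1082]
orientation: [-3.141, -0.001, 0.186]
ft_force: [-2.7, 2.5, 9.4]
finger_gap: 0.0002
```

>>> drive_tool(commands=[[1, [0, 0, 0.5], 0], [1, [0, 0, 0.5], 0]])

```text
time_s: 11.0
tcp_pos: [0.5544, 0.1205, 0.1074]
orientation: [-3.141, -0.001, 0.186]
ft_force: [-1.9, 2.8, 6.7]
finger_gap: -0.0001
```

>>> drive_tool(commands=[[1, [0, 0, 0.5], 0], [1, [0, 0, 0.5], 0]])

```text
time_s: 11.17
tcp_pos: [0.5544, 0.1202, 0.1063]
orientation: [3.141, -0.0, 0.186]
ft_force: [-0.4, -0.2, 1.9]
finger_gap: -0.0001
```

>>> drive_tool(commands=[[1, [0, 0, 0.5], 0], [1, [0, 0, 1], 0], [1, [0, 0, 1.5], 0], [1, [0, 0, 2], 0], [1, [0, 0, 2.4], 0], [1, [0, 0, 2.4], 0]])

```text
time_s: 11.67
tcp_pos: [0.5542, 0.1207, 0.1036]
orientation: [3.141, 0.0, 0.187]
ft_force: [-0.3, -0.1, 0.5]
finger_gap: -0.0001
```

>>> drive_tool(commands=[[1, [0, 0, 0.3], 0], [1, [0, 0, 0.6], 0], [1, [0, 0, 0.6], 0]])

```text
time_s: 11.92
tcp_pos: [0.5543, 0.1208, 0.1035]
orientation: [3.141, -0.0, 0.187]
ft_force: [-1.4, -1.0, 3.4]
finger_gap: -0.0004
```

All three are home. Peaks were about 7 N right (x=0.587, y=-0.055), 11 N middle and 11 N left, so the right one is worn. I'll go above it with the jaws open and look.

>>> drive_tool(commands=[[1, [0, 0, -20], 0], [0, [0, 0, -40], 0], [-1, [0, 40, -45], 0], [-1, [0, 80, -45], 0], [-1, [0, 120, -45], 0], [-1, [0, 158, -45], 0], [-1, [0, 179, -42], 0], [-1, [0, 179, -40], 0], [-1, [0, 179, -40], 0], [-1, [0, 179, -40], 0], [-1, [0, 179, -40], 0], [-1, [0, 179, -40], 0]])

```text
time_s: 12.92
tcp_pos: [0.5874, -0.0537, 0.1433]
orientation: [-3.142, -0.0, 0.189]
ft_force: [-0.3, 0.0, -0.4]
finger_gap: 0.0854
```

```bash
python3 - <<'E'
from h import *
d=snap('wrist','w2.png');d2=snap('top','t2.png')
plan([.5868,-.0549,.080],.1866)
E
```

```text
t 13.02 tcp [ 0.5875 -0.054   0.1434] rpy [ 3.1415e+00 -3.0000e-04  1.8860e-01] F [-0.05  0.01 -0.44] gap 0.08508331367461475
shift [-0.9  0.8 63.4] roll 0.002
```

View pics/w2.png

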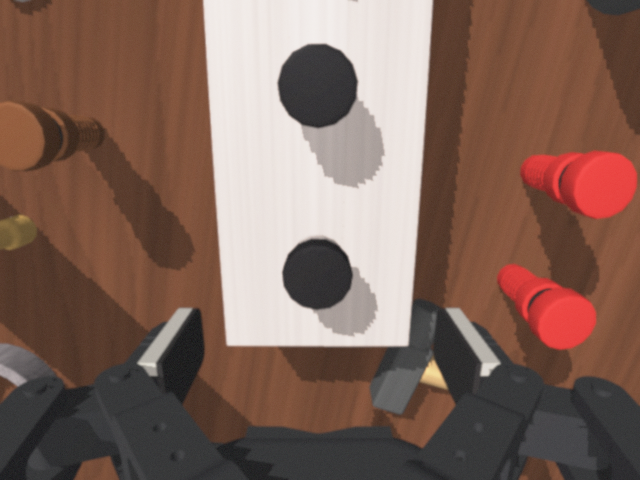

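Wrist view: the right head is at (317,273), open pads' inner corners at (203,310) and (433,310). I'll measure the centring precisely.

```bash
python3 - <<'E'
from h import *
d=load('wrist')
def head(d,u,v,r,z,th=62):
    g=d['img'].max(axis=2);m=((g<th)*255).astype(np.uint8)
    w=np.zeros_like(m);w[v-r:v+r,u-r:u+r]=m[v-r:v+r,u-r:u+r]
    w=cv2.morphologyEx(w,cv2.MORPH_OPEN,np.ones((9,9)))
    cs,_=cv2.findContours(w,cv2.RETR_EXTERNAL,cv2.CHAIN_APPROX_NONE);c=max(cs,key=len)
    e=cv2.fitEllipse(c);return e,atz(d,*e[0],z),cv2.boundingRect(c)
e,P,b=head(d,317,273,46,.0925);print(e,P,b,dep(d,317,273,3))
e2,P2,b2=head(d,318,86,50,.0925);print(e2,P2,b2)
o=bot.get_obs();R=Ro.from_euler('xyz',o['orientation']).as_matrix();print((R.T@(P-o['tcp_pos'])*1000).round(2))
t=load('top')
e,P,b=head(t,340,221,14,.0925,55);print(e,P)
print((R.T@(P-o['tcp_pos'])*1000).round(2))
# camera x axis vs tool
print(R.T@d['R'].T, R.T@((-d['R'].T@d['t'])-o['tcp_pos']))
im=cv2.cvtColor(d['img'],cv2.COLOR_RGB2BGR)
cv2.imwrite('pics/w2c.png',cv2.resize(im[220:400,120:520],None,fx=2,fy=2,interpolation=cv2.INTER_CUBIC))
E
```

```text
((317.69927978515625, 274.4450988769531), (64.86285400390625, 67.00513458251953), 52.61949157714844) [ 0.58642933 -0.05249049  0.0925    ] (285, 240, 66, 68) [ 0.58592339 -0.05167099  0.09284773]
((320.67718505859375, 95.2148208618164), (56.21417999267578, 82.36080932617188), 70.20813751220703) [0.57206566 0.02998393 0.0925    ] (280, 61, 76, 65)
[-0.81 -1.66 50.91]Traceback (most recent call last):
  File "<stdin>", line 13, in <module>
  File "<stdin>", line 7, in head
ValueError: max() iterable argument is empty
```

View pics/t2.png

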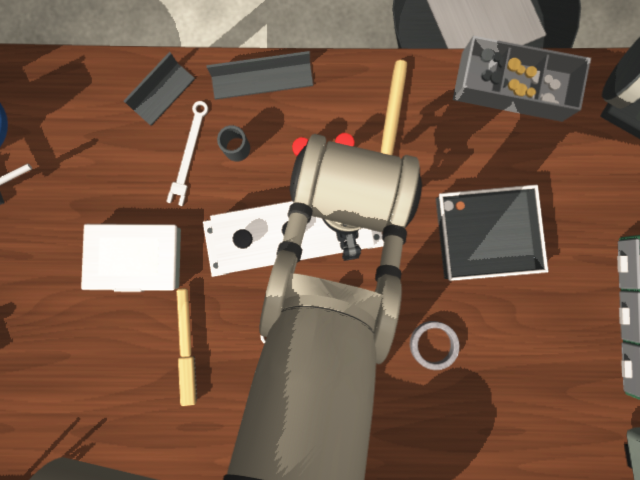

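Both cameras put the head 0.8–0.9 mm to the tool's −x side. I'll correct that, descend to TCP z≈0.078 and close partway.

>>> drive_tool(commands=[[-1, [-0.8, 0, 20], 0], [-1, [-0.8, 0, 40], 0], [-1, [-0.8, 0, 55], 0], [-1, [-0.8, 0, 63], 0], [-0.1, [-0.8, 0, 65], 0], [-0.1, [-0.8, 0, 65], 0], [-0.1, [-0.8, 0, 65], 0], [-0.1, [-0.8, 0, 65], 0], [-0.1, [-0.8, 0, 65], 0]])

```text
time_s: 13.77
tcp_pos: [0.5873, -0.0553, 0.0792]
orientation: [3.141, -0.002, 0.187]
ft_force: [0.3, -0.5, 0.7]
finger_gap: 0.0469
```

```bash
python3 - <<'E'
from h import *
d=snap('wrist')
im=cv2.cvtColor(d['img'],cv2.COLOR_RGB2BGR)
cv2.imwrite('pics/w3.png',cv2.resize(im[200:400,190:450],None,fx=3,fy=3,interpolation=cv2.INTER_CUBIC))
E
```

```text
(no output)
```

View pics/w3.png

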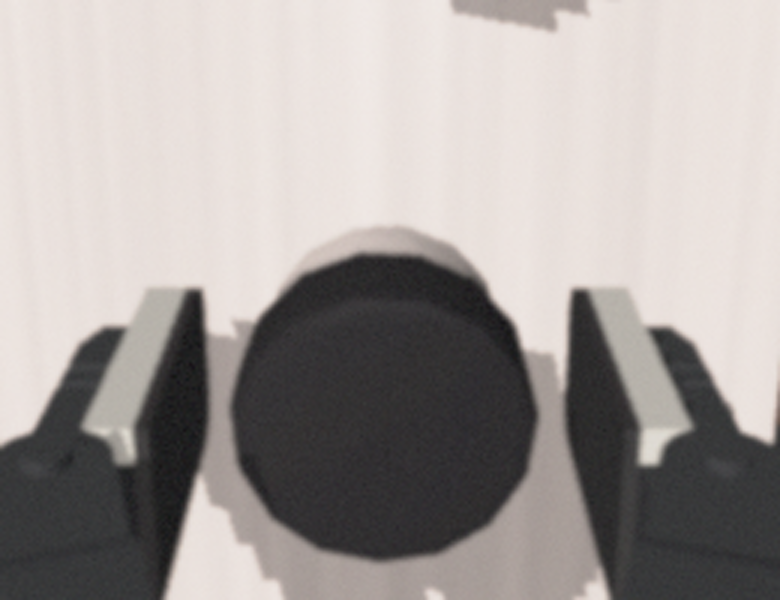

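Pads at 208/567 px, head 233–537 px in the crop: centred to about 0.3 mm. Closing in steps while watching the side force.

>>> drive_tool(commands=[[0, [0, 0, 0.5], 0], [0.06, [0, 0, 0.5], 0], [0.1, [0, 0, 0.5], 0], [0.1, [0, 0, 0.5], 0], [0.1, [0, 0, 0.5], 0]])

```text
time_s: 14.23
tcp_pos: [0.5867, -0.0552, 0.0777]
orientation: [3.142, -0.0, 0.187]
ft_force: [-0.3, 0.2, -0.2]
finger_gap: 0.0384
```

>>> drive_tool(commands=[[0.13, [0, 0, 0], 0], [0.13, [0, 0, 0], 0], [0.13, [0, 0, 0], 0]])

```text
time_s: 14.48
tcp_pos: [0.5867, -0.0552, 0.0776]
orientation: [3.142, 0.0, 0.187]
ft_force: [0.0, -0.2, -0.0]
finger_gap: 0.0368
```

>>> drive_tool(commands=[[0.15, [0, 0, 0], 0], [0.16, [0, 0, 0], 0], [0.16, [0, 0, 0], 0]])

```text
time_s: 14.73
tcp_pos: [0.5868, -0.0552, 0.0777]
orientation: [3.141, -0.0, 0.187]
ft_force: [0.3, -0.8, -0.1]
finger_gap: 0.0361
```

>>> drive_tool(commands=[[0.2, [0, 0, 0], 0], [0.3, [0, 0, 0], 0], [0.5, [0, 0, 0], 0], [1, [0, 0, 0], 0], [1, [0, 0, 0], 0], [1, [0, 0, 0], 0]])

```text
time_s: 15.23
tcp_pos: [0.5868, -0.0552, 0.0779]
orientation: [3.141, -0.0, 0.187]
ft_force: [-1.6, 1.0, 4.2]
finger_gap: 0.0339
```

>>> drive_tool(commands=[[1, [0, 0, -0.5], 0], [1, [0, 0, -1], 0], [1, [0, 0, -1.5], 0], [1, [0, 0, -2], 0], [1, [0, 0, -3], 0], [1, [0, 0, -4], 0], [1, [0, 0, -5], 0], [1, [0, 0, -5], 0]])

```text
time_s: 15.9
tcp_pos: [0.5868, -0.0552, 0.0829]
orientation: [3.141, -0.0, 0.187]
ft_force: [0.3, 0.1, -1.3]
finger_gap: 0.0339
```

>>> drive_tool(commands=[[1, [0, 0, -2], 0], [1, [0, 0, -5], 0], [1, [0, 0, -9], 0], [1, [0, 0, -14], 0], [1, [0, 0, -19], 0], [1, [0, 0, -24], 0], [1, [0, 0, -29], 0], [1, [0, 0, -34], 0], [1, [0, 0, -39], 0], [1, [0, 0, -44], 0], [1, [0, 0, -49], 0], [1, [0, 0, -54], 0], [1, [0, 0, -58], 0], [1, [0, 0, -60], 0], [1, [0, 0, -60], 0], [1, [0, 0, -60], 0]])

```text
time_s: 17.23
tcp_pos: [0.5867, -0.0552, 0.1426]
orientation: [3.142, 0.0, 0.187]
ft_force: [0.3, -0.2, -1.5]
finger_gap: 0.0339
```

```bash
python3 - <<'E'
from h import *
d=snap('wrist','w4.png');d=snap('scene','s4.png');im=cv2.cvtColor(d['img'],cv2.COLOR_RGB2BGR)
cv2.imwrite('pics/s4c.png',cv2.resize(im[150:350,200:440],None,fx=3,fy=3,interpolation=cv2.INTER_CUBIC))
plan([.572,-.345,.14],.0)
E
```

```text
t 17.33 tcp [ 0.5865 -0.0552  0.1424] rpy [-3.1414e+00  6.0000e-04  1.8700e-01] F [-0.62 -0.28 -1.76] gap 0.03415152137177021
shift [-68.1 282.1   2.3] roll 0.187
```

View pics/s4c.png

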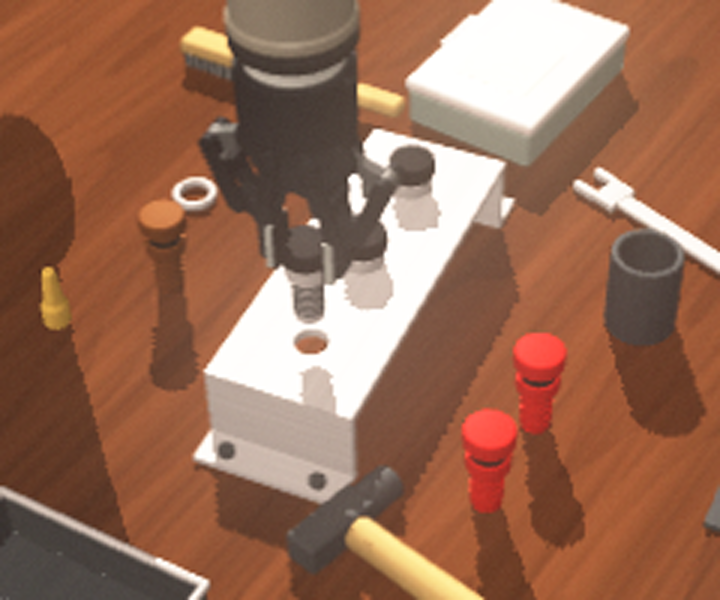

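View pics/w4.png

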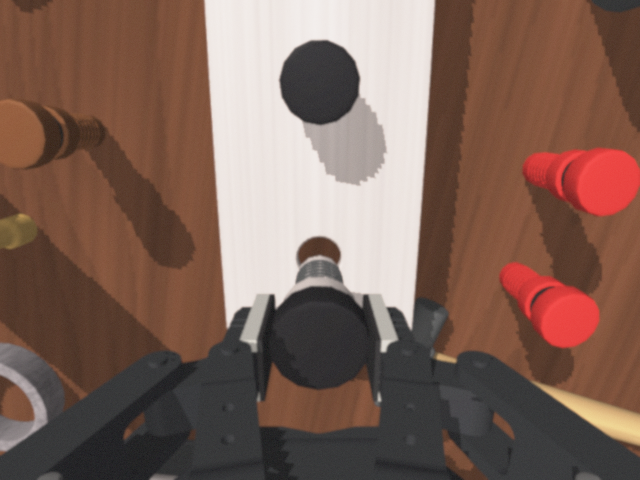

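Crop shows the worn unit held upright, clear of its hole (empty hole at (310,342)), the other two seated. Wrist force equals its weight. Carrying it to the tray.

>>> drive_tool(commands=[[1, [-2, 8, 0], 0], [1, [-6, 22, 0], 0], [1, [-11, 42, 0], 0], [1, [-17, 65, 0], 0], [1, [-23, 88, 0], 0], [1, [-30, 112, 0], 0], [1, [-36, 136, 0], 0], [1, [-42, 160, 0], 0], [1, [-49, 184, 0], 0], [1, [-55, 208, 0], 0], [1, [-62, 232, 0], 0], [1, [-68, 255, 0], 0], [1, [-73, 273, 0], 0], [1, [-75, 282, 0], 0], [1, [-76, 286, 0], 0], [1, [-76, 286, 0], 0], [1, [-76, 286, 0], 0]])

```text
time_s: 18.75
tcp_pos: [0.5651, -0.3497, 0.1425]
orientation: [-3.141, 0.0, 0.187]
ft_force: [-0.6, -0.2, -2.4]
finger_gap: 0.0344
```

```bash
python3 - <<'E'
from h import *
d=snap('wrist','w5.png');d=snap('scene','s5.png');im=cv2.cvtColor(d['img'],cv2.COLOR_RGB2BGR)
cv2.imwrite('pics/s5c.png',cv2.resize(im[220:460,100:380],None,fx=2.5,fy=2.5,interpolation=cv2.INTER_CUBIC))
plan([.565,-.35,.060],.187)
E
```

```text
t 18.85 tcp [ 0.5654 -0.3492  0.1427] rpy [-3.1412e+00  1.0000e-04  1.8820e-01] F [ 0.23  0.48 -0.2 ] gap 0.03381415055453904
shift [-0.6  0.7 82.7] roll 0.001
```

View pics/s5c.png

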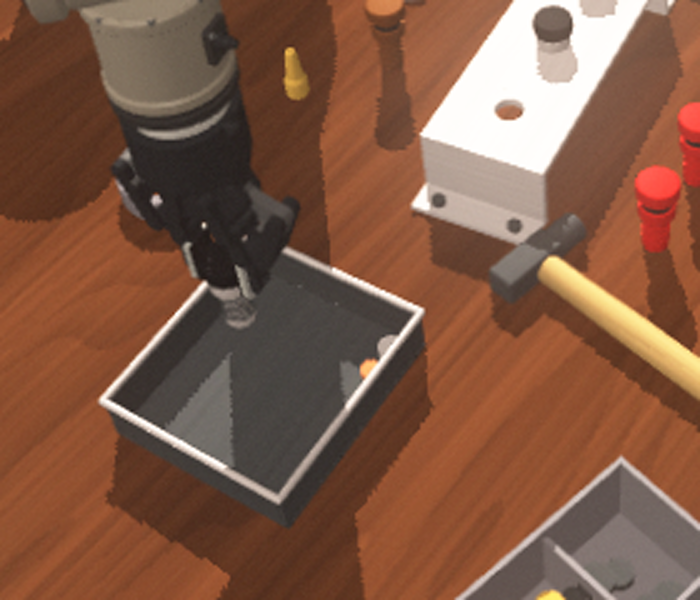

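View pics/w5.png

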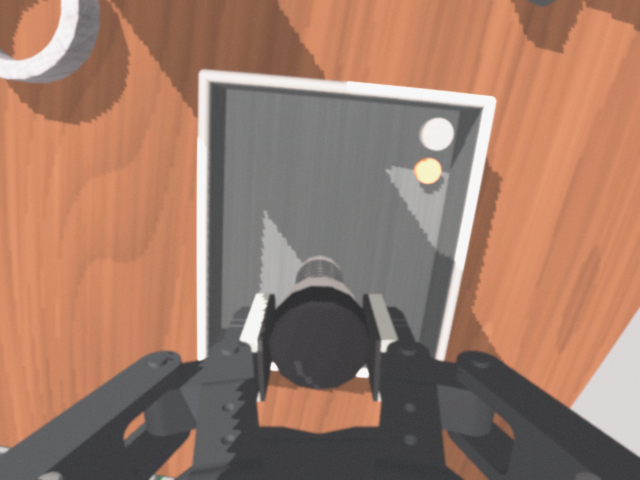

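```bash
python3 - <<'E'
from h import *
d=load('wrist')
rv=cv2.Rodrigues(d['R'])[0]
for P in [(.565,-.35,.042),(.565,-.35,.004),(.572,-.345,.004)]:
    print(P,cv2.projectPoints(np.array([P]),rv,d['t'],d['camera_matrix'],d['dist_coeffs'])[0].ravel())
for p in [(204,76),(490,100)]: print(p,atz(d,*p,.042))
s=load('scene')
c=[(103/2.5+100,402/2.5+220),(280/2.5+100,498/2.5+220),(423/2.5+100,312/2.5+220),(285/2.5+100,248/2.5+220)]
P=[atz(s,*p,.042) for p in c];print(np.round(P,4),np.mean(P,0))
E
```

```text
(0.565, -0.35, 0.042) [318.96697239 247.38830257]
(0.565, -0.35, 0.004) [318.94664586 231.24906142]
(0.572, -0.345, 0.004) [330.01687405 226.30708619]
(204, 76) [ 0.48424511 -0.26445093  0.042     ]
(490, 100) [ 0.64330842 -0.24683749  0.042     ]
[[ 0.505  -0.4434  0.042 ]
 [ 0.6631 -0.4259  0.042 ]
 [ 0.6463 -0.2472  0.042 ]
 [ 0.5183 -0.2598  0.042 ]] [ 0.58316117 -0.34404768  0.042     ]
```

Projected drop point (319,231) is in the middle of the tray floor and the corner measurements agree. Lowering.

>>> drive_tool(commands=[[1, [0, 0, 8], 0], [1, [0, 0, 20], 0], [1, [0, 0, 32], 0], [1, [0, 0, 44], 0], [1, [0, 0, 56], 0], [1, [0, 0, 68], 0], [1, [0, 0, 76], 0], [1, [0, 0, 81], 0], [1, [0, 0, 83.5], 0], [1, [0, 0, 84], 0], [1, [0, 0, 84], 0], [1, [0, 0, 84], 0]])

```text
time_s: 19.85
tcp_pos: [0.5656, -0.3507, 0.0595]
orientation: [3.14, -0.001, 0.187]
ft_force: [0.1, 0.8, -0.9]
finger_gap: 0.0341
```

>>> drive_tool(commands=[[1, [0, 0, 0.5], 0], [1, [0, 0, 1], 0], [1, [0, 0, 1.5], 0], [1, [0, 0, 1.5], 0]])

```text
time_s: 20.18
tcp_pos: [0.5652, -0.3503, 0.0573]
orientation: [3.141, -0.0, 0.187]
ft_force: [-0.2, -0.1, -1.9]
finger_gap: 0.0341
```

>>> drive_tool(commands=[[1, [0, 0, 0.3], 0], [1, [0, 0, 0.6], 0], [1, [0, 0, 0.6], 0]])

```text
time_s: 20.43
tcp_pos: [0.5652, -0.3503, 0.0565]
orientation: [-3.142, 0.0, 0.187]
ft_force: [-0.1, 0.2, -1.5]
finger_gap: 0.034
```

>>> drive_tool(commands=[[1, [0, 0, 0.3], 0], [1, [0, 0, 0.6], 0], [1, [0, 0, 0.6], 0]])

```text
time_s: 20.68
tcp_pos: [0.5653, -0.3504, 0.0561]
orientation: [3.141, -0.0, 0.187]
ft_force: [-0.1, 0.8, -1.0]
finger_gap: 0.034
```

>>> drive_tool(commands=[[1, [0, 0, 0.3], 0], [1, [0, 0, 0.5], 0], [1, [0, 0, 0.5], 0]])

```text
time_s: 20.93
tcp_pos: [0.5653, -0.3505, 0.056]
orientation: [3.141, -0.0, 0.187]
ft_force: [-1.0, 1.0, 2.6]
finger_gap: 0.0343
```

Contact with the tray floor. Opening swings the pads upward, so I'll keep a slight downward bias while releasing.

>>> drive_tool(commands=[[1, [0, 0, 0.4], 0], [0.2, [0, 0, 0.5], 0], [0.17, [0, 0, 0.5], 0], [0.14, [0, 0, 0.5], 0], [0.1, [0, 0, 0.5], 0], [0.0, [0, 0, 0.5], 0], [-0.2, [0, 0, 0], 0], [-0.5, [0, 0, 0], 0], [-0.5, [0, 0, 0], 0]])

```text
time_s: 21.68
tcp_pos: [0.5652, -0.3503, 0.0554]
orientation: [-3.141, 0.0, 0.187]
ft_force: [-0.2, 0.4, -0.1]
finger_gap: 0.0641
```

```bash
python3 - <<'E'
from h import *
d=snap('wrist','w6.png');im=cv2.cvtColor(d['img'],cv2.COLOR_RGB2BGR)
cv2.imwrite('pics/w6c.png',im[150:480,100:540])
E
```

```text
(no output)
```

View pics/w6c.png

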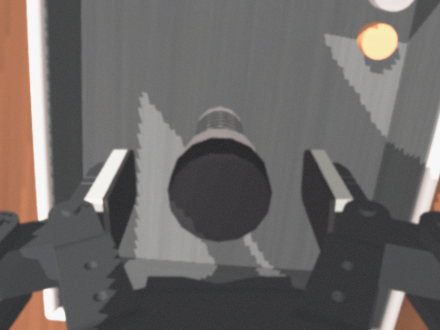

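It stands free between the pads. Retreating upward and away.

>>> drive_tool(commands=[[-0.6, [0, 0, -5], 0], [-0.6, [0, 0, -15], 0], [-0.6, [0, 0, -35], 0], [-0.6, [0, 0, -65], 0], [-0.6, [0, 0, -100], 0], [-0.6, [-30, 0, -135], 0], [-0.6, [-70, 0, -150], 0], [-0.6, [-110, 0, -150], 0], [-0.6, [-130, 0, -150], 0], [-0.6, [-130, 0, -150], 0], [-0.6, [-130, 0, -150], 0]])

```text
time_s: 22.65
tcp_pos: [0.4367, -0.3752, 0.2072]
orientation: [3.14, -0.001, 0.185]
ft_force: [0.6, -0.5, 0.8]
finger_gap: 0.068
```

```bash
python3 - <<'E'
from h import *
t=snap('top','t7.png');s=snap('scene','s7.png')
im=cv2.cvtColor(s['img'],cv2.COLOR_RGB2BGR)
cv2.imwrite('pics/s7c.png',cv2.resize(im[180:430,130:390],None,fx=2.4,fy=2.4,interpolation=cv2.INTER_CUBIC))
for p in [(242,238),(291,229)]: print(p,dep(t,*p,2))
E
```

```text
(242, 238) [0.5542351  0.12110908 0.09335356]
(291, 229) [0.57141528 0.03318855 0.09225877]
```

View pics/s7c.png

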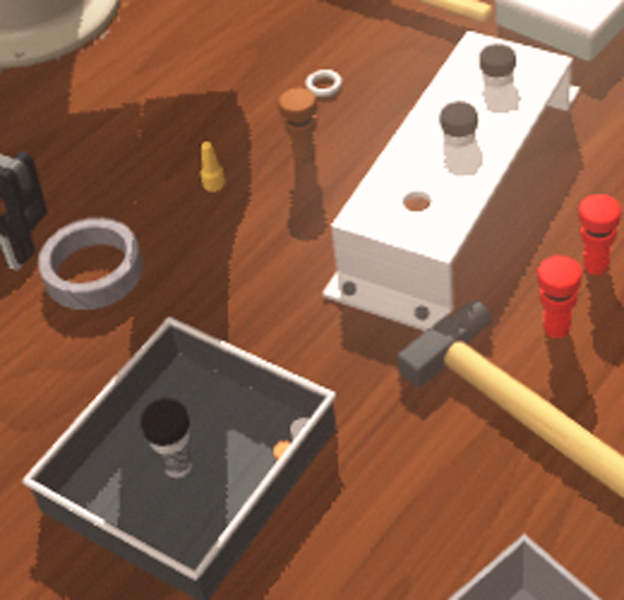

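View pics/t7.png

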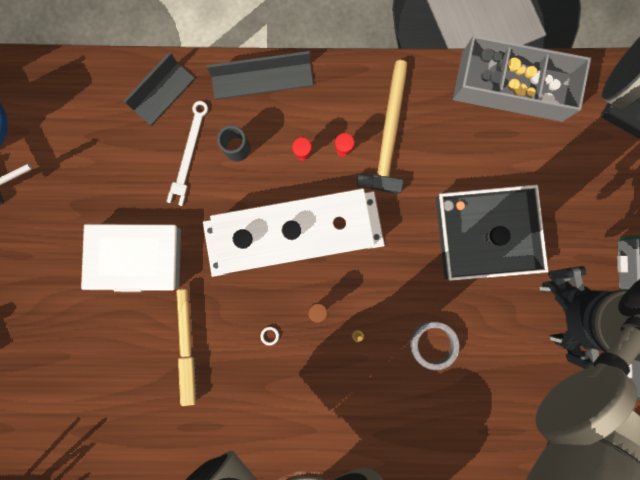

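Worn unit stands in the tray at (499,236); both sound ones are in the plate at 92–93 mm head height, i.e. locked. I'll check the worn head's height: locked gives 0.0705, out gives 0.078.

```bash
python3 - <<'E'
from h import *
t=load('top')
for p in [(499,236),(242,238),(291,229)]: print(p,dep(t,*p,3))
print('floor',dep(t,475,255,3),'plate',dep(t,315,240,3))
s=load('scene')
print(dep(s,165/2.4+130,421/2.4+180,2))
E
```

```text
(499, 236) [ 0.56387116 -0.34689707  0.07101457]
(242, 238) [0.55423352 0.12110578 0.09337619]
(291, 229) [0.57137126 0.03316432 0.09275427]
floor [ 0.53132192 -0.32375439  0.00498125] plate [ 0.5537999  -0.01026321  0.06456855]
[ 0.57113532 -0.35279364  0.07007515]
```

All three heads are locked in and the arm is clear. Handing in.

```bash
python3 - <<'E'
from cell import job
print(job.close_job())
E
```

```text
the job is handed in; nothing more can be done
None
```

I pushed all three heads home, moved the worn operator to the scrap tray, and handed the job in at about 22.7 s on the robot clock. No verdict was reported.

- **Which one was worn:** the operator nearest the tray peaked at 6–8 N, a little above the 6 N stated. The other two each peaked at about 11 N. All three snapped through and came up against a hard stop. The highest vertical force I read was 11 N, though forces are only reported at the end of each move call.
- **Worn operator:** I gripped it by the head, lifted it straight out and set it down near the middle of the tray. It stands upright on its barrel.
- **Last checks:** the worn head's top measured 71 mm (top camera) and 70 mm (scene camera) above the bench, where locked should be 70.5 mm and out 78 mm. The two sound heads in the plate measured 93 mm each, where locked should be 92.5 mm.
- **Rest of the bench:** the other things look unmoved in the before and after top views, compared by eye. The gripper is clear of everything.
- **Disagreements:** the two cameras put the worn unit about 9 mm apart in position, but both place it well inside the tray. While gripped, the head read 34 mm across against the stated 36 mm, and the lift was clean.

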